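# Snap the open hose clip shut with the pliers

### The arm

A 6-joint arm with a two-finger parallel gripper is mounted at the origin on a cart in front of the work surface, level with it; the furniture and walls round the work are solid. World frame = base frame: x ahead of the robot, y to its left, z up, the work surface at z = 0. Lengths are in m, angles in rad, forces in N, time in s.
With the tool pointing down it reaches from about 0.375 to 0.9 m from the base axis. Payload 3.1 kg.
Tool frame: the origin (TCP) lies at the very end of the fingers, on their centre line; the grasp point (between the pads) lies 19 mm behind it; z points along the fingers, y is the direction in which the jaws open and shut (so a half turn about z gives the same grasp; the last joint's range is limited). The gripper opens to 87 mm and grips with 3 to 60 N. Pads are 19 mm wide; open, the fingers measure 117 mm over their backs; the gripper's body (75 mm by 190 mm) begins 51 mm behind the grasp point.
Start: joints at [1.121, 0.527, 1.433, -0, 1.181, -0.178], TCP at [0.167, 0.602, 0.223] pointing down, gripper open.
Joint ranges: [-3.08, 3.08], [-0.75, 2.2], [0.22, 2.44], [-1.43, 4.57], [0, 2.65], [-2.85, 2.85]. Speed limits (rad/s): [2.79, 2.79, 3.14, 3.14, 3.14, 3.14].

### API

Orientations are given as a unit quaternion [x, y, z, w].
In Python, from rig import robot gives the robot as it stands.
- The arm moves only by the tool arm_command, never from a script. Its argument "targets" is a list of rows, each a list of 5 numbers: the shift along the tool's x, y, z in cm, then the turn about the tool's z in rad, then the finger opening in cm, from 0 to 8.7. In form: [[dx, dy, dz, spin, hand], ...]. A call has 1 to 5 rows; each row is the pose to reach, as a shift and turn from the pose commanded when the call began, along the tool's axes at that moment; what a row does not reach only later rows make up. A row lasts 1/8 s, in which the tool goes at most 62.5 mm and 10.7 degrees, less where a joint would pass 70% of its speed; a pose out of reach is approached as far as the arm can. A call with a gripper value outside its range is refused whole. The fingers move at their own pace and stop on an object; "newtons" is the grip in N (left out, the last holds). Time passes only in rows, so rows that repeat a pose let the fingers close. It gives the time, the measured TCP pose, the force and the opening at its end, in the units of the state.
- robot.get_obs(): the state, without advancing time (a new reading comes with each control period).
- robot.camera(name): name is "scene" or "top" or "wrist"; returns (picture, depth): 420x560x3 uint8, red, green, blue; 420x560 float32, m along the optical axis (not along the pixel's ray), 0 where there is no reading.
- robot.camera_model(name): a dict with "mtx" (3x3 intrinsics, pixels), "k1" (the pictures are not rectified: a ray, as slopes to the right and down, at radius r is drawn at 1 + k1 r^2 times it, then the intrinsics apply), "extrinsics" (4x4, takes a point from world to camera coordinates). Camera axes: x right, y up, looking along -z (the intrinsics and any distortion apply to the point x, -y, -z); pixel columns grow to the right and rows downward; lengths in m; the calibration is good to about 2 mm. A picture is of the moment at which its call begins: read the wrist's pose just before it. camera_model takes no time and is no camera call; for the wrist camera it gives the pose at the moment of the call.
- robot.hand_in(): hands the job in, once; it reports no verdict.
The state is a dict: "time": time; "q": joint angles; "joint_velocities": joint speeds; "joint_torque": joint torques, N m; "position": TCP position; "tool_rot": TCP orientation; "ft_force": force on the tool from outside, world axes, zero at the start; "moment": the same for the moment, N m; "grip_width": finger opening in m.
Only numpy, scipy, OpenCV 4.12 (cv2) and the standard library are available. Lean on these libraries where they do the work, as an engineer would, in place of code of your own. Each camera call takes 0.05 s, during which the arm holds its last target.

### The job

One of the two water filters still has an open hose clip: the two steel lugs at the foot of its front pipe stand apart. Set the pliers flat on the worktop with one jaw on either side of those lugs, and squeeze the handles until the clip snaps shut (with the pliers, never pressing on the filter or its clip with the robot itself). Then let go and leave the pliers lying flat on the worktop.

Things in the scene. Friction and masses are not known exactly. Their poses are not given: they have to be found in the camera images.
- pliers: Flat pliers, steel jaws, black handles, 172 mm long, 0.09 kg, balanced 58 mm behind the pivot, lying flat. Origin: underside, at the pivot (dark disc 24 mm wide, 26 mm high). +x to the jaws, z up, symmetric about x. Jaws: 4 to 24 mm above the underside, x = 34 to 70 mm. Handles: x = -45 to -101 mm, 28 mm tall. At the clip: pivot at x = -102 mm of filter_open, x axes parallel (6 mm, 4 deg off is fine).
- pliers_grip (a point): Point midway between the handles where they are gripped from above, 65 mm behind the pivot, 15 mm above the underside; axes as the pliers', squeeze along y. Width there over the handles' outsides: 63 mm open; 54 mm, where they stand parallel, to lift and carry them (jaws still wide); about 25 mm to shut the clip. Their spring pushes back with 4 to 7 N, with the clip about 10 N.
- filter_open: Filter with the open clip, fixed: white cartridge 78 mm wide, 183 mm high; before it a thin pipe whose foot bears a steel band clip with two upright lugs. Origin: on the worktop under the pipe, z up. Cartridge at x = +70 mm. Lugs along -x, x = -17 to -61 mm, 6 to 32 mm high, 5 mm thick; across: 29 mm at the tips open, 13 mm shut. The other filter's lugs are together already.
- clip (a joint): Angle of the clip's lugs (both move together): 0 open, 0.16 rad snapped shut. It resists with about 3 N on each lug at first, goes over centre at 0.115 rad, then snaps shut by itself and stays shut.
- pliers_left (a joint): Angle of each pliers arm (both move together): 0 open, grows as the handles are squeezed, at most 0.31 rad, springs back to 0. The free gap between the jaws is about 52 mm when open, 43 mm when carried at 0.07 rad; they hold the shut clip at about 0.28 rad.

How it is judged:
By the outcome, as a careful person would: the job done as asked, in the order asked, and still so for the second after the job is handed in, with the robot touching nothing.
It also fails if it takes over 38 s, if anything falls off the work surface, if the arm or the gripper's body presses on something with over 40 N, if the wrist force passes 120 N, or if a joint passes its speed limit or range.

## Working session

There is one attempt and no reset: what is moved stays moved. The work goes in short steps, Python scripts to look and compute and a tool call to move; the robot and the scene stay as the last step left them, time stands still between calls to the robot, and variables do not carry over. Pictures are saved under pics/ and viewed, and the job is handed in when it is done.

Besides the shell and the picture viewer there is one more tool, called after ">>>" as name(argument=value, ...), one argument or row to a line, values as JSON. arm_command: Moves the arm, as the interface text tells. Its arguments: {"type":"object","properties":{"targets":{"type":"array","items":{"type":"array","items":{"type":"number"}}},"newtons":{"type":"number"}},"required":["targets"]}

```bash
mkdir -p pics; cat > h.py <<'E'
import numpy as np, cv2
from rig import robot
def snap(n,tag):
    m=robot.camera_model(n); p,d=robot.camera(n)
    cv2.imwrite(f'pics/{tag}.png',p[:,:,::-1]); np.savez(f'pics/{tag}.npz',p=p,d=d,mtx=m['mtx'],k1=m['k1'],E=m['extrinsics'])
def load(tag): return np.load(f'pics/{tag}.npz')
def ray(s,u,v):
    K=s['mtx'];k=float(s['k1']);pt=cv2.undistortPoints(np.array([[[u,v]]],float),K,np.array([k,0,0,0,0.]))[0,0]
    E=s['E'];R=E[:3,:3];t=E[:3,3]
    return -R.T@t, R.T@np.array([pt[0],-pt[1],-1.])
def atz(s,u,v,z):
    c,r=ray(s,u,v); return c+r*(z-c[2])/r[2]
def atd(s,u,v):
    c,r=ray(s,u,v); return c+r*float(s['d'][int(round(v)),int(round(u))])
def crop(tag,u0,v0,u1,v1,f,out):
    p=load(tag)['p'][v0:v1,u0:u1,::-1]; cv2.imwrite(f'pics/{out}.png',cv2.resize(p,None,fx=f,fy=f,interpolation=cv2.INTER_CUBIC))
E
python3 - <<'E'
from h import *
print(robot.get_obs())
snap('scene','s0');snap('top','t0')
E
```

```text
{'time': 0.0, 'q': array([ 1.12151631e+00,  5.28441526e-01,  1.43393214e+00,  7.40066322e-06,
        1.18136358e+00, -1.78528119e-01]), 'joint_velocities': array([ 4.25389513e-06, -6.01960960e-04,  2.84356198e-03,  1.37595449e-03,
        8.93732728e-04, -6.97129007e-04]), 'joint_torque': array([-4.35072971e-04, -4.40044677e+01, -1.76595676e+01,  6.33560889e-02,
        5.82658290e-02, -1.31522334e-04]), 'position': array([0.16682045, 0.60155882, 0.22157727]), 'tool_rot': array([ 1.34964148e-01,  9.90849902e-01, -1.01884118e-03, -3.34351687e-04]), 'ft_force': array([-0.47672694, -0.24751447,  0.08964838]), 'moment': array([-0.10581855, -0.04696952, -0.01249124]), 'grip_width': 0.08685932370837873}
```

View pics/s0.png

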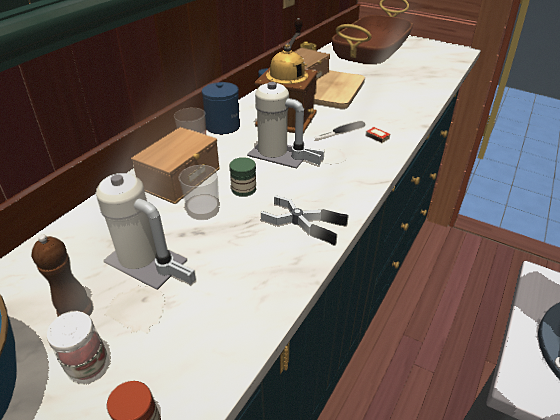

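View pics/t0.png

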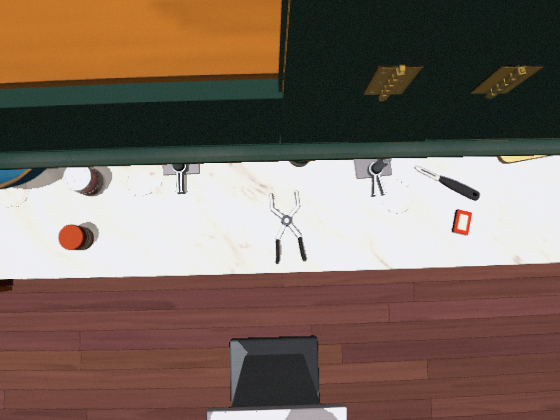

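```bash
python3 - <<'E'
from h import *
crop('t0',250,150,410,270,5,'t0c'); crop('s0',240,70,360,250,4,'s0c')
crop('t0',350,150,410,210,10,'t0d')
s=load('t0')
for u,v in [(287,220),(277,262),(303,258),(376,180),(180,180)]: print(u,v,atz(s,u,v,0.015),atd(s,u,v))
print(s['mtx'],s['k1'])
E
```

```text
287 220 [ 0.5801298  -0.03664611  0.015     ] [ 0.57912091 -0.03616997  0.02707544]
277 262 [ 0.48457424 -0.01074211  0.015     ] [ 0.48466079 -0.01051944  0.02966711]
303 258 [ 0.4918958  -0.07047068  0.015     ] [ 0.49188598 -0.06973806  0.02530494]
376 180 [ 0.66799412 -0.24806315  0.015     ] [ 0.66875802 -0.24915666  0.01039267]
180 180 [0.68049547 0.20937053 0.015     ] [0.67765421 0.20631533 0.03100691]
[[465.20801078   0.         275.19965889]
 [  0.         465.20801078 208.43385372]
 [  0.           0.           1.        ]] -0.07345991335907028
```

View pics/t0c.png

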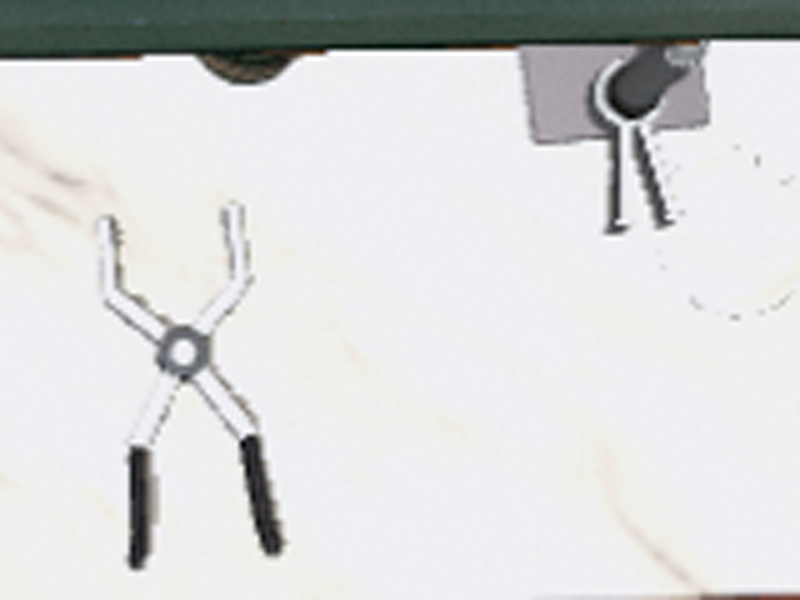

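View pics/t0d.png

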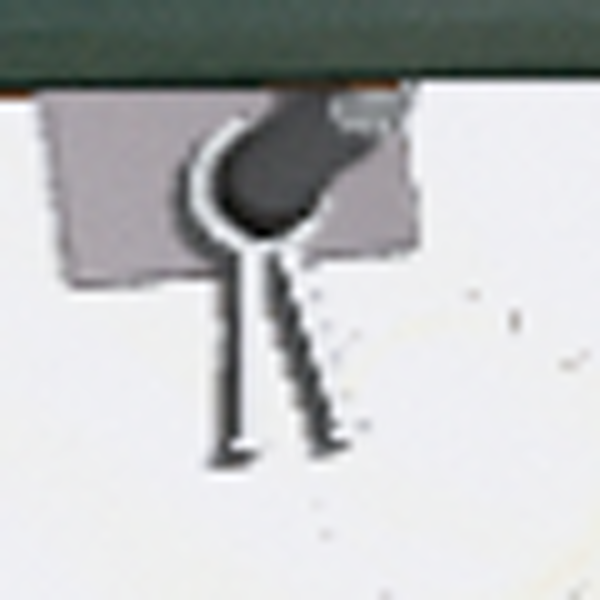

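View pics/s0c.png

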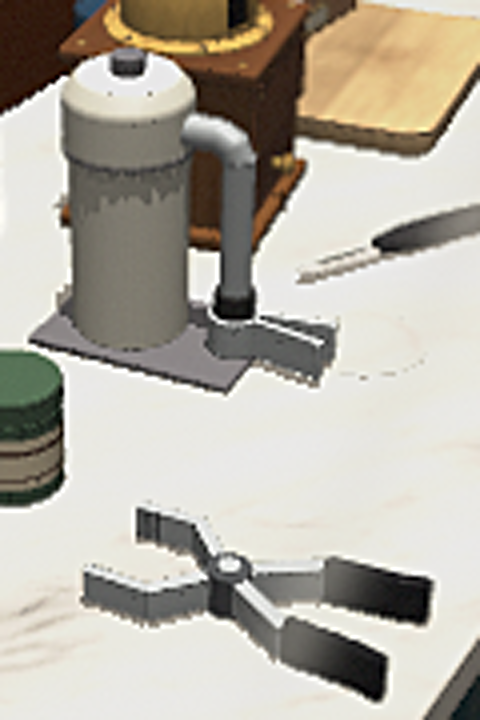

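```bash
python3 - <<'E'
from h import *
s=load('t0')
f=lambda u,v,z:atz(s,250+(u+.5)/5-.5,150+(v+.5)/5-.5,z)[:2]
P=f(183,352,.026);h=(f(136,565,.028)+f(275,550,.028))/2;j=(f(106,218,.024)+f(235,205,.024))/2
print(P,h,j,np.degrees(np.arctan2(*(j-h)[::-1])),np.linalg.norm(j-h),np.linalg.norm(f(106,218,.024)-f(235,205,.024)))
g=lambda u,v,z:atz(s,350+(u+.5)/10-.5,150+(v+.5)/10-.5,z)[:2]
a=g(240,445,.032);b=g(328,440,.032);c=g(235,255,.032);d=g(280,255,.032)
for x in(a,b,c,d):print(x)
print(np.linalg.norm(a-b));x=(c+d-a-b);print(np.degrees(np.arctan2(x[1],x[0])))
o=g(265,190,.032);print('ring',o)
for n in['scene','top']:
  E=robot.camera_model(n)['extrinsics'];print(-E[:3,:3].T@E[:3,3])
m=robot.camera_model('wrist');print(m['mtx'][0,0],np.round(np.linalg.inv(m['extrinsics']),3))
ob=robot.get_obs()
from scipy.spatial.transform import Rotation as R
print(R.from_quat(ob['tool_rot']).as_matrix().round(3))
E
```

```text
[ 0.57926274 -0.03438746] [ 0.48574661 -0.04154607] [ 0.64441839 -0.03080644] 3.8721359043030827 0.15903481289253957 0.05970557029687361
[ 0.63269008 -0.23657054]
[ 0.63330321 -0.25703091]
[ 0.67690324 -0.23780278]
[ 0.67664207 -0.24827692]
0.020469564138399333
4.910325915081247
ring [ 0.69195185 -0.24563263]
[0.25306089 0.57860106 0.58207828]
[0.49087824 0.00547563 1.08325319]
353.6573604193818 [[ 0.268 -0.92  -0.286  0.087]
 [ 0.963  0.256  0.081  0.622]
 [-0.001 -0.298  0.955  0.383]
 [ 0.     0.     0.     1.   ]]
[[-0.964  0.267 -0.001]
 [ 0.267  0.964 -0.002]
 [ 0.    -0.002 -1.   ]]
```

>>> arm_command(
  targets=[
    [-4.2,-4.4,0,0,8.7],
    [-8.4,-8.8,0,0,8.7],
    [-12.6,-13.2,0,0,8.7],
    [-16.8,-17.6,0,0,8.7],
    [-21,-22,0,0,8.7],
  ],
)

```text
time: 0.72
position: [0.3112, 0.3323, 0.2224]
tool_rot: [0.135, 0.991, -0.0, 0.0]
ft_force: [0.9, -0.5, -0.2]
grip_width: 0.0868
```

>>> arm_command(
  targets=[
    [-4.2,-4.4,0,0,8.7],
    [-8.4,-8.8,0,0,8.7],
    [-12.6,-13.2,0,0,8.7],
    [-16.8,-17.6,0,0,8.7],
    [-21,-22,0,0,8.7],
  ],
)

```text
time: 1.35
position: [0.4547, 0.064, 0.2225]
tool_rot: [0.135, 0.991, 0.0, -0.0]
ft_force: [0.3, 0.6, 0.1]
grip_width: 0.087
```

>>> arm_command(
  targets=[
    [-4.2,-4.2,0,-0.17,8.7],
    [-8.6,-8.5,0,-0.34,8.7],
    [-8.6,-8.5,0,-0.34,8.7],
    [-8.6,-8.5,0,-0.34,8.7],
  ],
)

```text
time: 1.85
position: [0.5132, -0.0387, 0.2219]
tool_rot: [-0.034, 0.999, 0.001, -0.001]
ft_force: [-0.2, 0.4, -0.2]
grip_width: 0.087
```

```bash
python3 - <<'E'
from h import *
snap('wrist','w1')
E
```

```text
(no output)
```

View pics/w1.png

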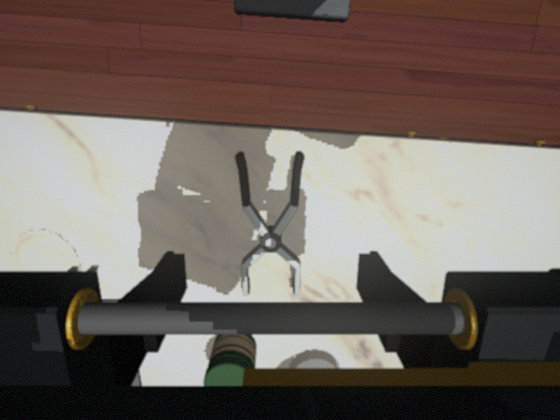

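```bash
python3 - <<'E'
from h import *
crop('w1',220,140,320,300,4,'w1c')
E
```

```text
(no output)
```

View pics/w1c.png

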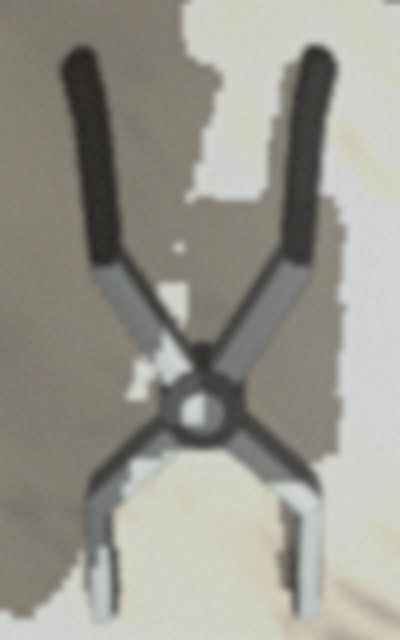

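```bash
python3 - <<'E'
from h import *
s=load('w1')
f=lambda u,v,z:atz(s,220+(u+.5)/4-.5,140+(v+.5)/4-.5,z)[:2]
P=f(202,407,.026);a,b=f(78,50,.028),f(319,48,.028);c,d=f(103,612,.024),f(306,610,.024)
h=(a+b)/2;j=(c+d)/2
print(P,h,j,np.degrees(np.arctan2(*(j-h)[::-1])),np.linalg.norm(j-h),np.linalg.norm(a-b),np.linalg.norm(c-d))
x=(j-h)/np.linalg.norm(j-h)
print('grip',P-x*.065, (P-h)@x,(j-P)@x)
o=robot.get_obs();print(o['position'])
from scipy.spatial.transform import Rotation as R
print(R.from_quat(o['tool_rot']).as_matrix().round(3))
E
```

```text
[ 0.57596573 -0.03692523] [ 0.47913234 -0.04417316] [ 0.63944367 -0.03203771] 4.328992797718115 0.1607699937327586 0.06029301239452558 0.05816873278622943
grip [ 0.51115117 -0.04183165] 0.09710422765795615 0.06366576607480243
[ 0.51299111 -0.03804246  0.22203892]
[[-0.998 -0.069 -0.002]
 [-0.069  0.998  0.001]
 [ 0.002  0.001 -1.   ]]
```

>>> arm_command(
  targets=[
    [2,-5,0,0,8.7],
    [4,-10,0,0,8.7],
    [6,-15,0,0,8.7],
    [8,-20,0,0,8.7],
    [8,-20,0,0,8.7],
  ],
)

```text
time: 2.52
position: [0.4475, -0.2457, 0.2227]
tool_rot: [-0.033, 0.999, -0.0, 0.0]
ft_force: [0.0, 0.1, -0.1]
grip_width: 0.0871
```

>>> arm_command(
  targets=[
    [0,0,0,0,8.7],
    [0,0,0,0,8.7],
  ],
)

```text
time: 2.78
position: [0.4484, -0.2419, 0.2225]
tool_rot: [-0.036, 0.999, 0.0, -0.0]
ft_force: [-0.0, -0.1, 0.8]
grip_width: 0.0874
```

```bash
python3 - <<'E'
from h import *
snap('wrist','w2')
crop('w2',180,180,380,330,4,'w2c')
E
```

```text
(no output)
```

View pics/w2.png

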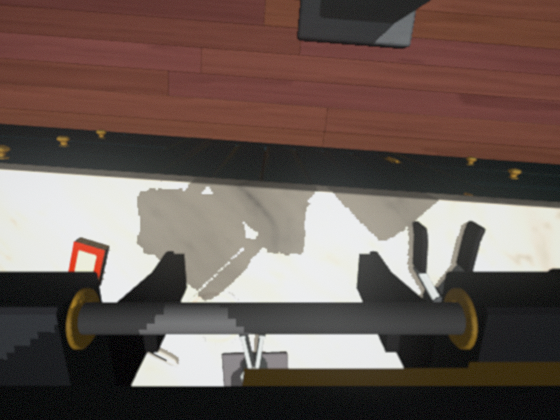

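View pics/w2c.png

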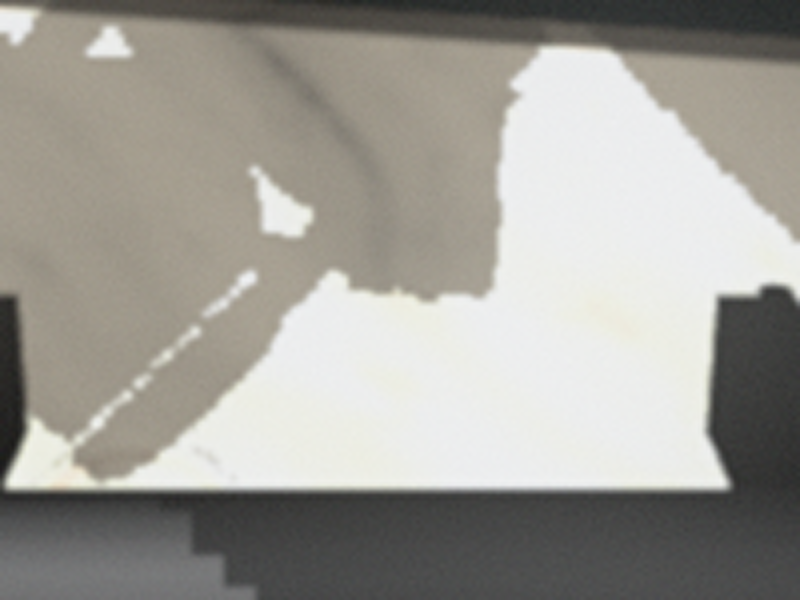

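```bash
python3 - <<'E'
from h import *
s=load('t0')
for u,v in [(376,120),(376,140),(376,150),(376,155),(376,158),(376,60)]: print(atd(s,u,v))
s=load('s0')
for u,v in [(30,20),(60,30),(100,10),(20,37)]: print(atd(s,u,v))
s=load('w2')
f=lambda u,v:(atz(s,u,v,.032)[:2],atd(s,u,v))
for p in[(247,340),(261,340),(250,365),(258,365)]:print(f(*p))
crop('w2',200,325,320,375,6,'w2d')
E
```

```text
[ 0.64024769 -0.11606231  0.58736591]
[ 0.63923771 -0.13527139  0.50264524]
[ 0.62862735 -0.13713257  0.49178827]
[ 0.62250594 -0.13733883  0.48934975]
[ 0.62098216 -0.13988258  0.4778075 ]
[ 0.63872545 -0.07935951  0.74893705]
[0.6228099  0.36584473 0.48858311]
[0.61915874 0.34222016 0.47353145]
[0.61873283 0.29502193 0.47930085]
[0.61875818 0.38127183 0.47921803]
(array([ 0.63580292, -0.25843346]), array([ 0.64542164, -0.25875699,  0.0194401 ]))
(array([ 0.63464676, -0.24200103]), array([ 0.63578687, -0.24196976,  0.03050485]))
(array([ 0.67119204, -0.25302385]), array([ 0.670506  , -0.25301562,  0.03279189]))
(array([ 0.67051522, -0.24339248]), array([ 0.67024527, -0.24339778,  0.0323123 ]))
```

View pics/w2d.png

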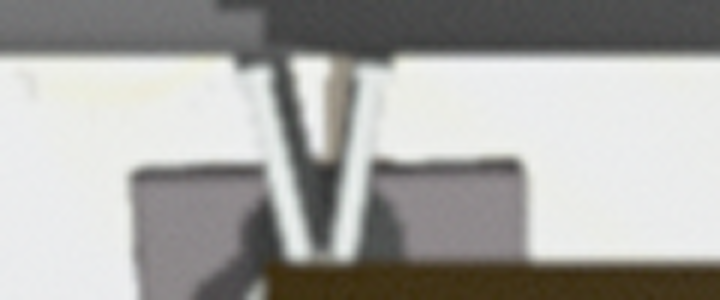

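```bash
python3 - <<'E'
from h import *
s=load('w2')
f=lambda u,v,z=.032:atz(s,200+(u+.5)/6-.5,325+(v+.5)/6-.5,z)[:2]
a,b,c,d=f(255,70),f(373,68),f(300,258),f(345,258)
print(a,b,c,d,np.linalg.norm(a-b))
x=c+d-a-b;print(np.degrees(np.arctan2(x[1],x[0])))
p,q=f(132,175,.004),f(522,163,.004);y=q-p;print(p,q,np.linalg.norm(y),np.degrees(np.arctan2(-y[0],y[1])))
t=load('t0')
g=lambda u,v,z:atz(t,350+(u+.5)/10-.5,150+(v+.5)/10-.5,z)[:2]
p,q=g(415,245,.004),g(72,285,.004);y=q-p;print(p,q,np.linalg.norm(y),np.degrees(np.arctan2(-y[0],y[1])))
E
```

```text
[ 0.63101535 -0.26444453] [ 0.6289374  -0.24147642] [ 0.675015   -0.25332614] [ 0.67437882 -0.2442727 ] 0.023061920016335332
5.315821925460762
[ 0.68046709 -0.29075216] [ 0.67152269 -0.2074968 ] 0.08373444526500563 6.131961319852173
[ 0.68319455 -0.28751769] [ 0.6756534  -0.20507106] 0.08279079992491585 5.22613762561507
```

>>> arm_command(
  targets=[
    [-2,5,0,0,8.7],
    [-4,10,2,0,8.7],
    [-6,15,5,0,8.7],
    [-8,19.8,9,0,8.7],
    [-8,19.8,12,0,8.7],
  ],
)

```text
time: 3.45
position: [0.5146, -0.0364, 0.1015]
tool_rot: [-0.038, 0.999, 0.0, 0.0]
ft_force: [0.3, -0.7, 0.1]
grip_width: 0.0872
```

>>> arm_command(
  targets=[
    [0,0,0,0,8.7],
    [0,0,0,0,8.7],
  ],
)

```text
time: 3.7
position: [0.515, -0.041, 0.1034]
tool_rot: [-0.035, 0.999, -0.0, 0.001]
ft_force: [-0.1, 0.6, 0.8]
grip_width: 0.0868
```

```bash
python3 - <<'E'
from h import *
snap('wrist','w3');snap('top','t3')
print(robot.get_obs()['position'])
E
```

```text
[ 0.51540584 -0.04168239  0.10399597]
```

View pics/w3.png

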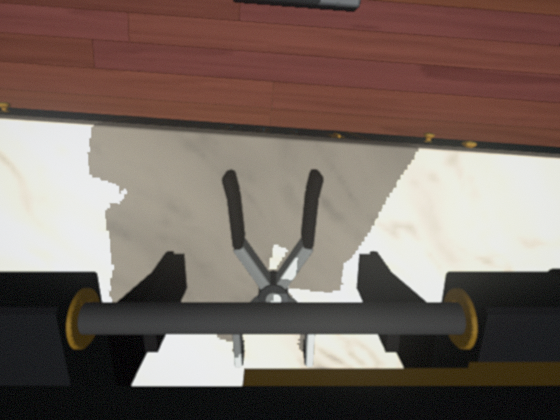

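>>> arm_command(
  targets=[
    [0.2,0,3,0,8.7],
    [0.2,0,6,0,8.7],
    [0.2,0,8,0,8.7],
    [0.2,0,9.5,0,8.7],
    [0.2,0,9.8,0,8.7],
  ],
)

```text
time: 4.42
position: [0.5126, -0.0416, 0.0045]
tool_rot: [-0.034, 0.999, -0.0, 0.0]
ft_force: [-0.1, 0.2, 0.2]
grip_width: 0.087
```

>>> arm_command(
  targets=[
    [0,0,0,0,7.5],
    [0,0,0,0,6.5],
    [0,0,0,0,6.0],
    [0,0,0,0,5.7],
    [0,0,0,0,5.4],
  ],
  newtons=20,
)

```text
time: 5.05
position: [0.512, -0.0409, 0.0051]
tool_rot: [-0.035, 0.999, 0.0, -0.0]
ft_force: [-1.0, 1.6, 7.7]
grip_width: 0.0561
```

>>> arm_command(
  targets=[
    [0,0,0,0,5.4],
    [0,0,0,0,5.4],
    [0,0,0,0,5.4],
  ],
)

```text
time: 5.42
position: [0.5119, -0.0409, 0.0051]
tool_rot: [-0.035, 0.999, 0.0, -0.0]
ft_force: [-1.3, 0.5, 5.6]
grip_width: 0.0542
```

```bash
python3 - <<'E'
from h import *
snap('wrist','w4');snap('scene','s4')
E
```

```text
(no output)
```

View pics/w4.png

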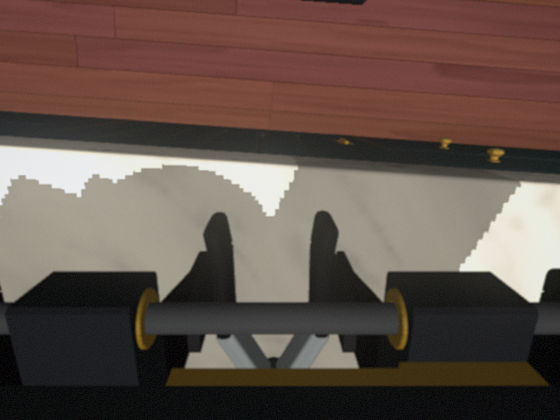

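View pics/s4.png

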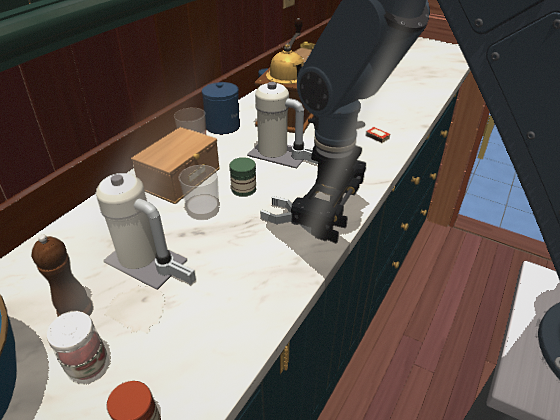

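>>> arm_command(
  targets=[
    [0,0,-1,0,5.4],
    [0,0,-2.5,0,5.4],
    [0,0,-4,0,5.4],
    [0,0,-6,0,5.4],
    [0,0,-6,0,5.4],
  ],
)

```text
time: 6.15
position: [0.5138, -0.0416, 0.0665]
tool_rot: [-0.035, 0.999, -0.001, 0.002]
ft_force: [-0.1, -0.3, -0.2]
grip_width: 0.0544
```

```bash
python3 - <<'E'
from h import *
snap('top','t5');snap('scene','s5');snap('wrist','w5')
print(robot.get_obs()['position'])
crop('s5',220,120,380,260,5,'s5c');crop('t5',230,150,400,270,4,'t5c')
E
```

```text
[ 0.51217811 -0.04110847  0.06445597]
```

View pics/s5c.png

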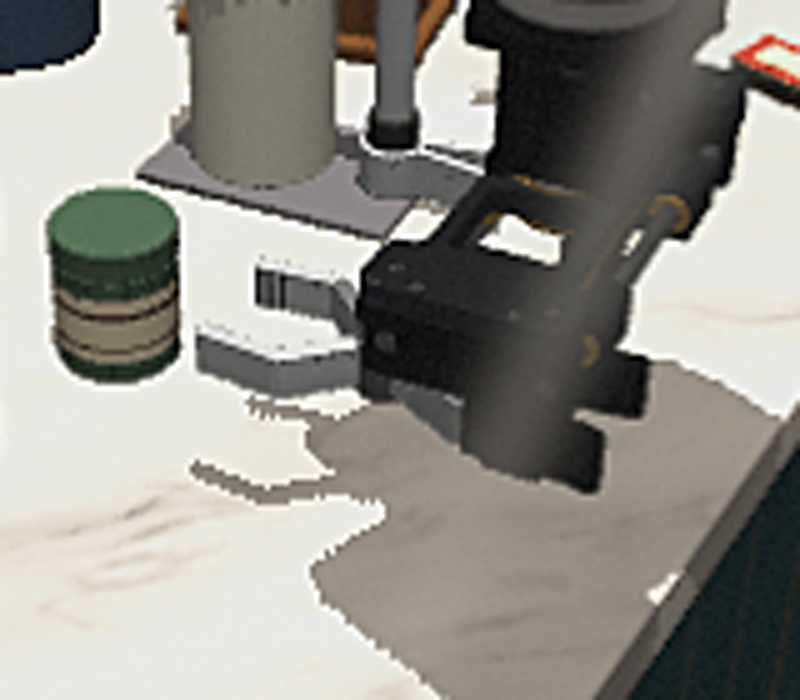

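View pics/t5c.png

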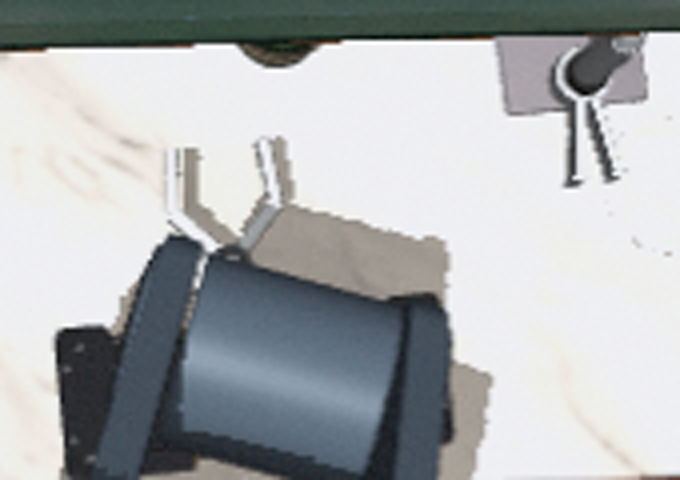

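View pics/w5.png

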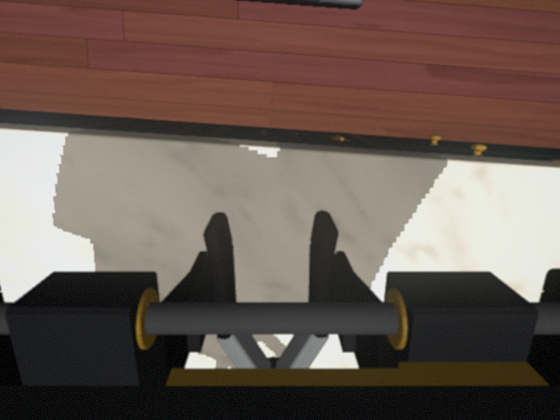

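>>> arm_command(
  targets=[
    [0,-4.5,0,0,5.4],
    [0.2,-9,0,0,5.4],
    [0.3,-13.5,0,0,5.4],
    [0.3,-18,0,-0.01,5.4],
    [0.4,-22.2,0,-0.023,5.4],
  ],
)

```text
time: 6.92
position: [0.5232, -0.2642, 0.0635]
tool_rot: [-0.046, 0.999, 0.001, -0.001]
ft_force: [1.0, 0.3, -0.9]
grip_width: 0.0539
```

>>> arm_command(
  targets=[
    [0,0,0,0,5.4],
    [0,0,0,0,5.4],
  ],
)

```text
time: 7.18
position: [0.5227, -0.262, 0.0635]
tool_rot: [-0.046, 0.999, 0.001, -0.001]
ft_force: [0.5, -0.3, -1.2]
grip_width: 0.054
```

```bash
python3 - <<'E'
from h import *
snap('top','t6');snap('scene','s6');snap('wrist','w6')
print(robot.get_obs()['position'])
crop('s6',240,70,380,200,5,'s6c');crop('t6',340,150,420,210,8,'t6c')
E
```

```text
[ 0.52323031 -0.26124016  0.06410025]
```

View pics/s6c.png

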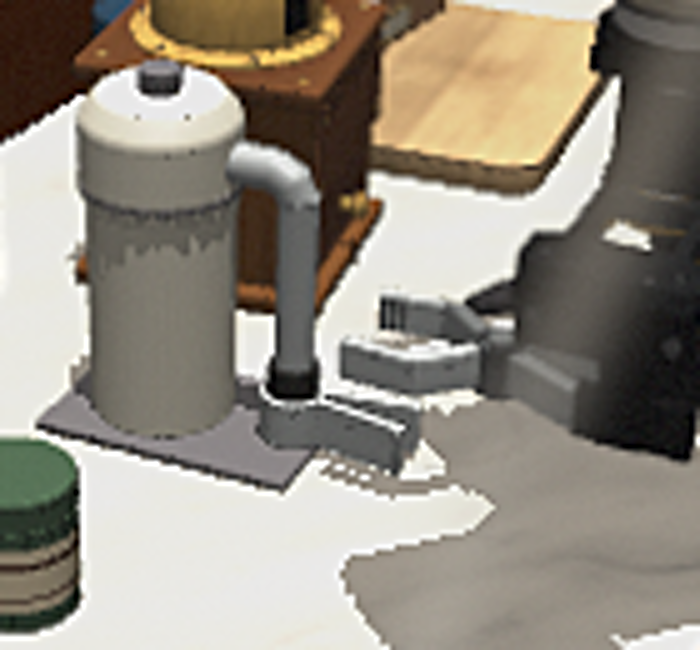

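View pics/t6c.png

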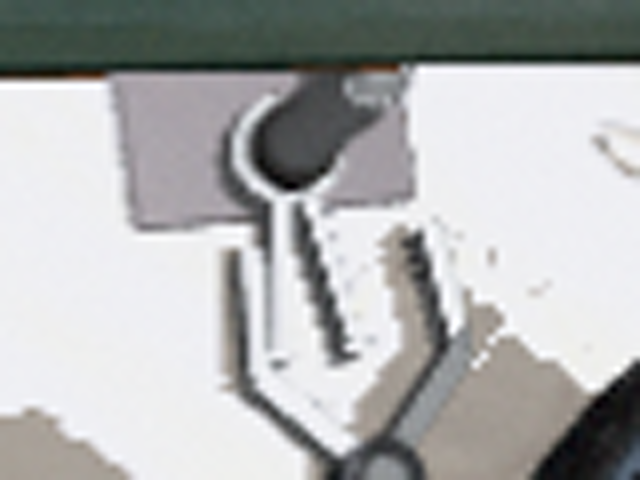

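View pics/w6.png

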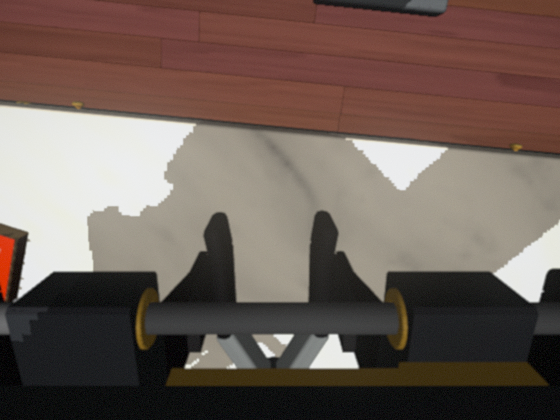

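```bash
python3 - <<'E'
from h import *
s=load('t6')
f=lambda u,v,z:atz(s,340+(u+.5)/8-.5,150+(v+.5)/8-.5,z)[:2]
z=.06
a,b,P=f(252,245,.024+z),f(432,230,.024+z),f(388,462,.026+z)
print('jaws',a,b,'piv',P,np.linalg.norm(a-b)); j=(a+b)/2
x=j-P;print('yaw',np.degrees(np.arctan2(x[1],x[0])),np.linalg.norm(x))
l,r=f(281,357,.032),f(356,355,.032);print('lugs',l,r,np.linalg.norm(l-r),(l+r)/2)
# relative in filter frame yaw5.5
th=np.radians(5.5);R=np.array([[np.cos(th),np.sin(th)],[-np.sin(th),np.cos(th)]])
t=(l+r)/2
print('pivot rel tips (want -41,0)',R@(P-t)*1e3,'jaw tip mid (want +9)',R@(j-t)*1e3)
for u,v in[(252,265),(385,462),(450,330)]:print(atd(s,340+(u+.5)/8-.5,150+(v+.5)/8-.5))
E
```

```text
jaws [ 0.65641608 -0.22075978] [ 0.65932066 -0.27081722] piv [ 0.59549625 -0.25442338] 0.05014163660574714
yaw 7.882012041751566 0.06296699630590448
lugs [ 0.63230141 -0.23918712] [ 0.63229972 -0.26095568] 0.021768555521968786 [ 0.63230056 -0.2500714 ]
pivot rel tips (want -41,0) [-37.05199253  -0.80441359] jaw tip mid (want +9) [25.86059574  1.81261933]
[ 0.65101024 -0.22064288  0.0832007 ]
[ 0.59556583 -0.25371453  0.08555667]
[ 0.63200328 -0.2751441   0.08048017]
```

>>> arm_command(
  targets=[
    [0.25,0,1,0,5.4],
    [0.25,0,2.2,0,5.4],
    [0.25,0,3.2,0,5.4],
    [0.25,0,3.2,0,5.4],
  ],
)

```text
time: 7.82
position: [0.5206, -0.2625, 0.0312]
tool_rot: [-0.046, 0.999, 0.001, -0.001]
ft_force: [-0.3, -0.2, -1.5]
grip_width: 0.0539
```

```bash
python3 - <<'E'
from h import *
snap('top','t7');snap('scene','s7')
crop('s7',270,110,370,190,7,'s7c');crop('t7',350,150,410,210,10,'t7c')
E
```

```text
(no output)
```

View pics/s7c.png

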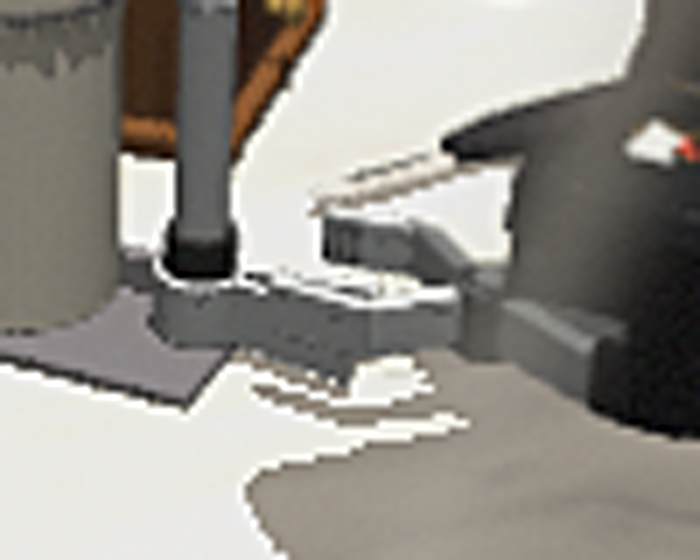

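View pics/t7c.png

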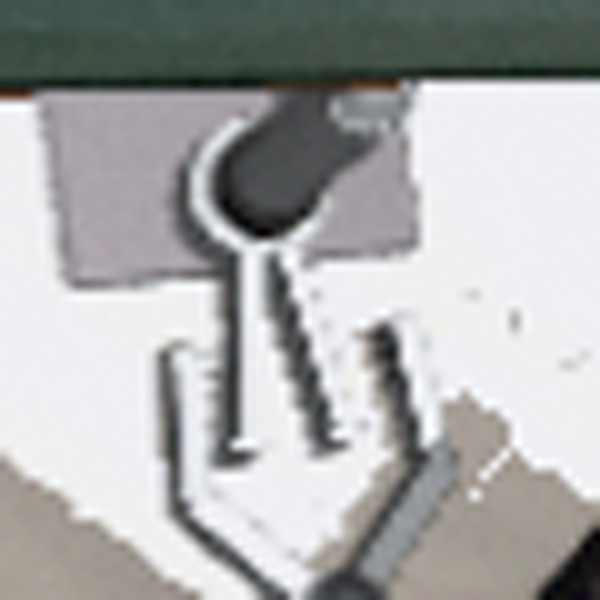

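>>> arm_command(
  targets=[
    [0,0,1.2,0,5.4],
    [0,0,2.2,0,5.4],
    [0,0,2.7,0,5.4],
    [0,0,2.7,0,5.4],
  ],
)

```text
time: 8.43
position: [0.5211, -0.263, 0.0051]
tool_rot: [-0.046, 0.999, 0.0, -0.0]
ft_force: [0.5, 1.1, -0.9]
grip_width: 0.0544
```

```bash
python3 - <<'E'
from h import *
snap('top','t8');snap('scene','s8')
o=robot.get_obs();print(o['position'],o['ft_force'])
crop('s8',270,110,370,190,7,'s8c');crop('t8',350,150,410,210,10,'t8c')
E
```

```text
[ 0.52135685 -0.26316604  0.00552873] [-0.58088848  0.12119837 -1.27017708]
```

View pics/s8c.png

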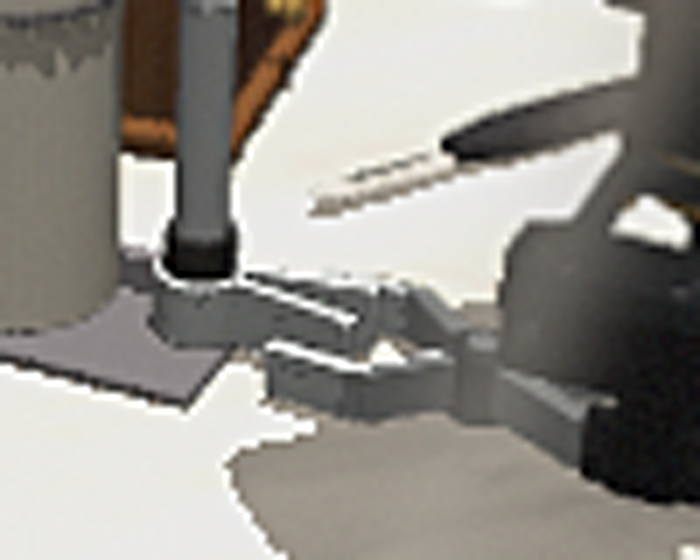

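View pics/t8c.png

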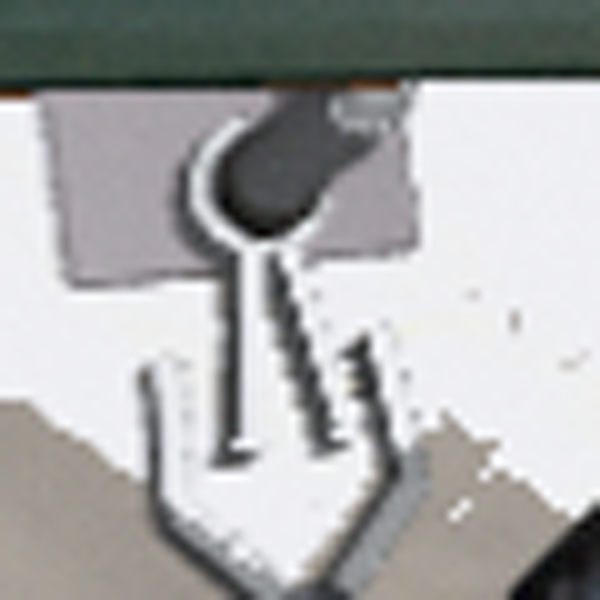

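>>> arm_command(
  targets=[
    [0,0,0.1,0,5.4],
    [0,0,0.2,0,5.4],
    [0,0,0.2,0,5.4],
  ],
)

```text
time: 8.9
position: [0.5215, -0.2633, 0.0043]
tool_rot: [-0.046, 0.999, -0.0, 0.0]
ft_force: [-1.5, 0.3, 4.4]
grip_width: 0.0538
```

>>> arm_command(
  targets=[
    [0,0,0,0,5.0],
    [0,0,0,0,4.6],
    [0,0,0,0,4.2],
    [0,0,0,0,3.8],
    [0,0,0,0,3.6],
  ],
  newtons=30,
)

```text
time: 9.52
position: [0.5212, -0.2635, 0.0042]
tool_rot: [-0.046, 0.999, -0.0, 0.0]
ft_force: [-1.9, 0.0, 5.6]
grip_width: 0.0377
```

```bash
python3 - <<'E'
from h import *
snap('top','t9')
o=robot.get_obs();print(o['position'],o['ft_force'],o['moment'])
crop('t9',350,150,410,210,10,'t9c')
E
```

```text
[ 0.52117894 -0.26349345  0.00420097] [-1.65315862 -0.44914588  6.08920932] [-0.00686514  0.33585599 -0.03314711]
```

View pics/t9c.png

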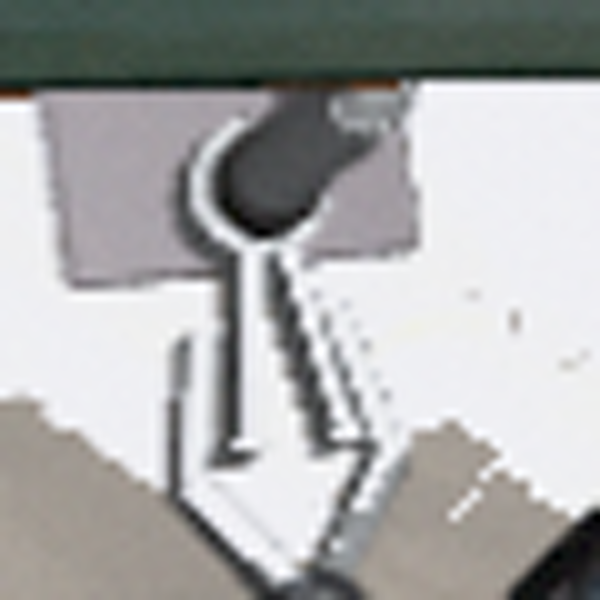

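Jaws are nearly on both lugs, evenly. Continue squeezing.

>>> arm_command(
  targets=[
    [0,0,0,0,3.4],
    [0,0,0,0,3.2],
    [0,0,0,0,3.0],
    [0,0,0,0,2.8],
    [0,0,0,0,2.6],
  ],
)

```text
time: 10.2
position: [0.5205, -0.2631, 0.0042]
tool_rot: [-0.046, 0.999, 0.0, -0.001]
ft_force: [-4.2, 0.4, 7.4]
grip_width: 0.0271
```

>>> arm_command(
  targets=[
    [0,0,0,0,2.5],
    [0,0,0,0,2.4],
    [0,0,0,0,2.4],
    [0,0,0,0,2.4],
  ],
)

```text
time: 10.7
position: [0.5203, -0.2631, 0.0042]
tool_rot: [-0.046, 0.999, 0.0, -0.001]
ft_force: [-4.0, -0.0, 7.0]
grip_width: 0.0247
```

```bash
python3 - <<'E'
from h import *
snap('top','t10');snap('scene','s10')
o=robot.get_obs();print(o['position'],o['ft_force'],o['moment'])
crop('t10',350,150,410,210,10,'t10c');crop('s10',270,110,370,190,7,'s10c')
E
```

```text
[ 0.52031138 -0.26311562  0.00426234] [-3.95574046 -0.33600097  6.55480974] [-0.07365544  0.64934274 -0.19557767]
```

View pics/t10c.png

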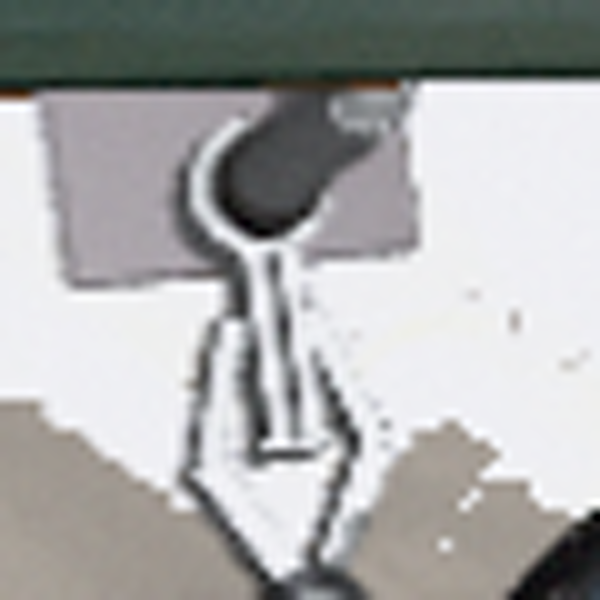

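View pics/s10c.png

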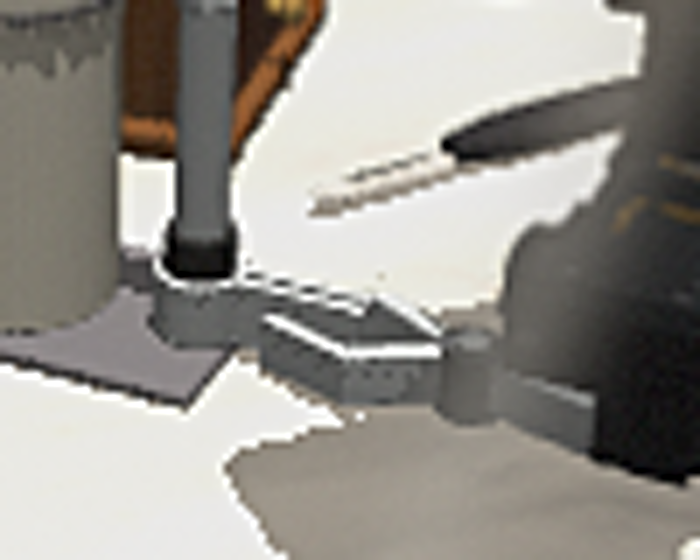

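>>> arm_command(
  targets=[
    [0,0,0,0,2.3],
    [0,0,0,0,2.3],
    [0,0,0,0,2.8],
    [0,0,0,0,3.4],
    [0,0,0,0,4.0],
  ],
)

```text
time: 11.42
position: [0.5221, -0.2636, 0.0041]
tool_rot: [-0.046, 0.999, -0.001, 0.001]
ft_force: [0.5, 0.9, 5.0]
grip_width: 0.0366
```

>>> arm_command(
  targets=[
    [0,0,0,0,4.6],
    [0,0,0,0,5.2],
    [0,0,0,0,5.8],
    [0,0,0,0,6.3],
    [0,0,0,0,6.8],
  ],
)

```text
time: 12.05
position: [0.5209, -0.2629, 0.0033]
tool_rot: [-0.046, 0.999, 0.0, -0.0]
ft_force: [0.7, 0.3, -0.2]
grip_width: 0.0648
```

>>> arm_command(
  targets=[
    [0,0,0,0,7.8],
    [0,0,0,0,8.7],
    [0,0,0,0,8.7],
    [0,0,0,0,8.7],
  ],
)

```text
time: 12.55
position: [0.5211, -0.263, 0.0034]
tool_rot: [-0.046, 0.999, 0.0, -0.0]
ft_force: [-0.2, 0.1, 0.5]
grip_width: 0.0863
```

```bash
python3 - <<'E'
from h import *
snap('top','t11');snap('wrist','w11')
crop('t11',350,150,410,210,10,'t11c')
E
```

```text
(no output)
```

View pics/t11c.png

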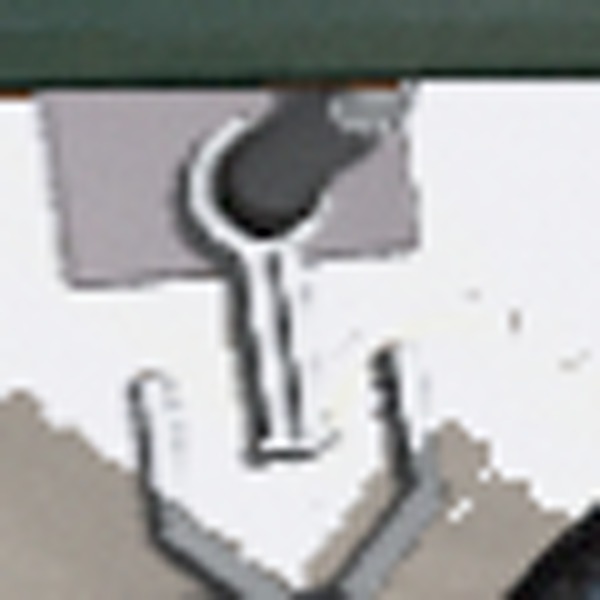

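View pics/w11.png

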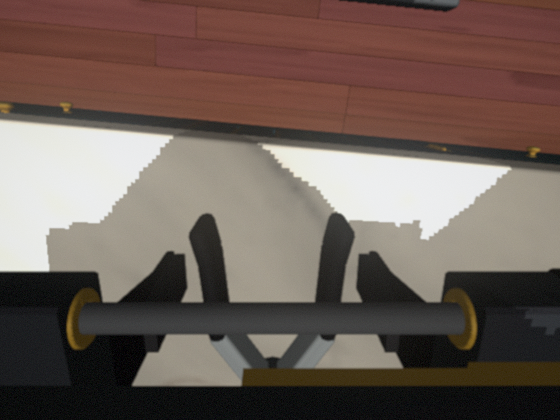

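The top view shows the clip's lugs parallel and together (lug tips at about crop 255–320, 450), with the jaws sprung back open. The wrist view shows the handles free of both fingers. Next I lift straight up.

>>> arm_command(
  targets=[
    [0,0,-1.5,0,8.7],
    [0,0,-4,0,8.7],
    [0,0,-8,0,8.7],
    [0,0,-12,0,8.7],
    [0,0,-15,0,8.7],
  ],
)

```text
time: 13.28
position: [0.5218, -0.2634, 0.1566]
tool_rot: [-0.046, 0.999, -0.001, 0.001]
ft_force: [0.9, -0.4, 0.3]
grip_width: 0.0871
```

>>> arm_command(
  targets=[
    [5,6,0,0,8.7],
    [7,12,0,0,8.7],
    [7,18,0,0,8.7],
    [7,22,0,0,8.7],
    [7,22,0,0,8.7],
  ],
)

```text
time: 13.9
position: [0.4294, -0.0472, 0.1544]
tool_rot: [-0.049, 0.999, 0.0, -0.001]
ft_force: [1.0, -1.0, 0.0]
grip_width: 0.0872
```

```bash
python3 - <<'E'
from h import *
snap('top','t12');snap('scene','s12')
crop('t12',340,150,420,250,6,'t12c');crop('s12',240,80,380,200,5,'s12c')
E
```

```text
(no output)
```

View pics/t12c.png

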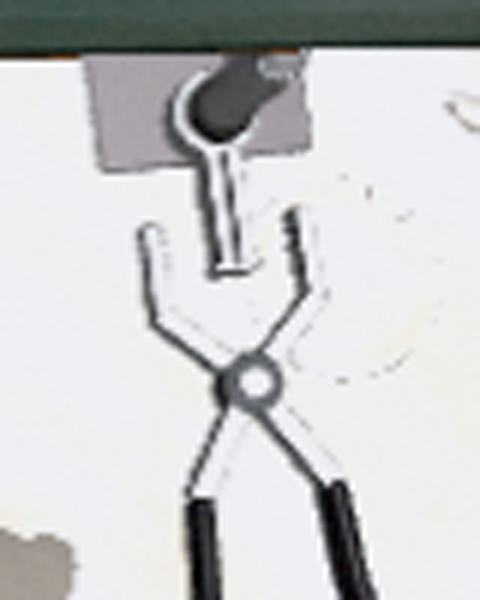

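View pics/s12c.png

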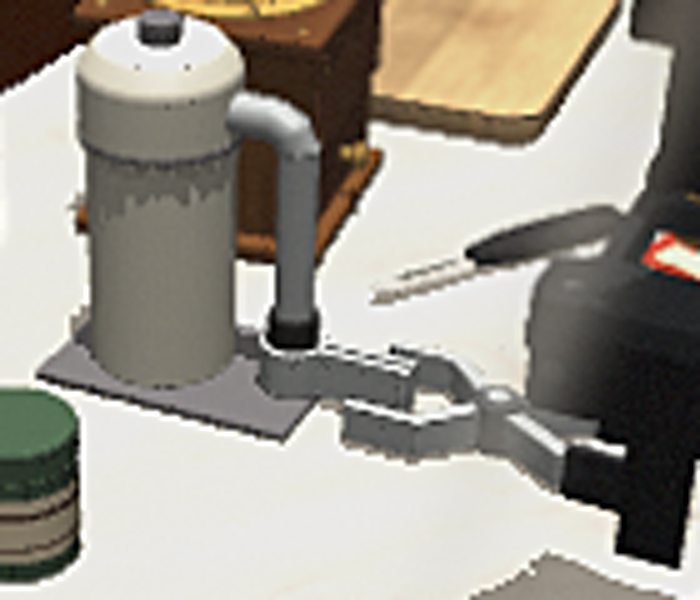

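```bash
python3 - <<'E'
from h import *
s=load('t12')['p']
a=s[150:210,350:410,::-1];b=s[150:210,150:210,::-1]
cv2.imwrite('pics/cmp.png',cv2.resize(np.hstack([a,b]),None,fx=6,fy=6,interpolation=cv2.INTER_CUBIC))
t=load('t12')
for z in [0.028]:
  P=[atz(t,340+(u+.5)/6-.5,150+(v+.5)/6-.5,zz) for u,v,zz in[(252,381,.026),(202,500,.028),(333,485,.028)]]
  print(P)
print(atd(t,382,214),atd(t,373.5,240),atd(t,398,240))
E
```

```text
[array([ 0.58887803, -0.25425407,  0.026     ]), array([ 0.54379874, -0.23212621,  0.028     ]), array([ 0.54797708, -0.28285867,  0.028     ])]
[ 0.58640822 -0.25421744  0.02960928] [ 0.52759616 -0.23157487  0.02937412] [ 0.52587683 -0.28839845  0.02797552]
```

View pics/cmp.png

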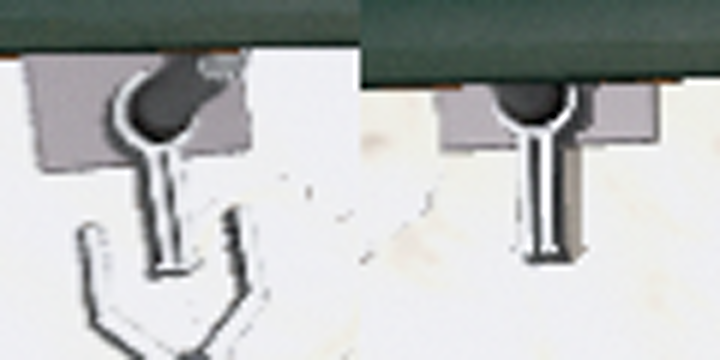

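The clip now looks the same as the other filter's shut clip. The pliers lie flat, with the pivot and handle tops reading 28–30 mm high.

```bash
python3 -c "
from rig import robot
print(robot.hand_in())"
```

```text
the job is handed in; nothing more can be done
None
```

The open clip, on the right-hand filter, is now shut. I gripped the pliers by the handles, set them flat on the worktop with a jaw on either side of the lugs, and squeezed to about 25 mm. Then I released them and moved the arm clear. The job was handed in at about 14 s.

**Last checks:**
- **Clip:** in the top camera, its lugs stay parallel and together, matching the other filter's shut clip. I judged this by eye and did not measure the shut width.
- **Pliers:** they lie flat with the jaws sprung open around the lugs. Depth readings put the pivot and handle tops at 28–30 mm (expected 26–28 mm).
- **Robot:** the gripper is open and away from everything. Wrist forces I read stayed under about 10 N.

**Disagreement:** the top and wrist cameras differed by a steady 3–4 mm in position. I used relative distances between the pliers and the filter, and checked the fit in the images before squeezing.

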